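Hold back the belt tensioner of a sample changer's drive

TASK

The cover is off the sample changer's drive and a colleague is about to fit the belt. First stand the loose green idler block upright on the narrow raised blue ledge, centred and lengthways along it, and let go of it; then push the yellow sprung tensioner arm back by its black post, away from its rest, past the ratchet click, and hold it there. Finish while still holding the arm compressed (it springs home if you let go), with the idler standing on its ledge and the vials and screwdriver left alone.

Things in the scene. Friction and masses are not known exactly. Their poses are not given: they have to be found in the camera images.
- idler_center (a point): Centre of the loose idler block, 31 mm above its underside. A green painted metal block 50 mm long (its x) x 36 mm wide (its y) x 40 mm tall, with a black flanged roller (diameter 32 mm, vertical axis) fixed on top, 62 mm tall in all; about 0.18 kg. Starts standing upright on the bench to the robot's right. Grip it across its 36 mm width. Either way round is fine.
- idler_seat (a point): Centre of the idler block's underside (31 mm below idler_center, same axes).
- idler: The idler block itself; origin at the centre of its underside.
- ledge_top (a point): Centre of the flat top of the narrow raised blue ledge, 45 mm above the bench, fixed on the drive module. The top is 26 mm along its x by 66 mm along its y, no lip; z up; its axes are the module's. The idler's 50 mm length (its x) goes along the ledge's 66 mm length (this y), so the 36 mm wide block overhangs 5 mm on each long side.
- module: The drive module, fixed, at another place and yaw each time: aluminium base plate 240 (x) x 400 (y) x 12 mm; origin on the bench under the plate's centre. x points away from the robot and y to the left at yaw 0. It carries the ledge (at its x -20, y -150 mm), a dark steel belt pulley (48 mm wide, top 47 mm above the bench, at x +85, y -100) and the tensioner (pivot at x +30, y +90).
- tensioner_post (a point): Centre of the exposed part of the black post (diameter 20 mm, vertical) at the free end of the yellow tensioner arm: this point is 66 mm above the bench, the post's top 88 mm, the yellow bar's top 40 mm. At rest it lies about 20 mm in x and 124 mm in y from the ledge's centre (module's axes). Its axes turn with the arm: y points from the post to the pivot, x is the direction in which to push it.
- tensioner_pivot (a point): Vertical pivot axis of the tensioner arm, fixed on the module, 120 mm from the post's axis; axes parallel to the module's. The post swings about it. At rest the arm leans 0.25 rad from the module's -y direction towards the robot; at joint value 0.25 it lies along -y.
- tensioner_swing (a joint): Swing of the tensioner arm, rad: 0 at rest; grows, anticlockwise from above, as the post is pushed back, away from the robot (module's +x); hard stop 0.65. The spring pushes home with about 4 N at the post at rest, 10 N at 0.5. Click at 0.30 (2 N extra from 0.2 on); the pawl has dropped behind the tooth at 0.40. The pawl does not lock: let go and the arm springs home.
- tensioner: The yellow tensioner bar with its black post; origin under the pivot at the bench's height, its -y along the bar to the post.
- pawl (a joint): Travel of the small red sprung pawl slider beside the arm's tail, m: 0 = home, about 0.003 while the brass tooth of the arm passes under it (the click), then back to 0. Nothing to operate.
- clear_vial_center (a point): Centre of a clear glass vial with white cap, diameter 28 mm, 74 mm tall, standing on the bench to the right, near the idler. Leave alone.
- amber_vial_center (a point): Centre of an amber glass vial with white cap, diameter 28 mm, 74 mm tall, standing on the bench to the left. Leave alone.
- screwdriver: Grey-handled screwdriver, 175 mm long along its x, 22 mm thick, lying on the bench to the left; origin under its middle. Leave alone.

How it is judged:
On the way, in this order (a step that is already met when the one before it is completed fails the run):
1. the idler block stands upright on the blue ledge, centred and lengthways, let go (horizontal distance between idler_seat and ledge_top below 0.01 m and z of idler_seat in the frame of ledge_top between -0.003 and 0.003 m and angle between the x axis of idler_center and the y axis of ledge_top, either way round below 0.26 rad and angle between idler_center's own z axis and vertical below 0.08 rad and contact force between the fingers and idler below 0.1 N and linear speed of idler below 0.02 m/s), for 0.3 s.
2. the tensioner arm is pushed back past the ratchet click (value of joint tensioner_swing above 0.41 rad and contact force between the fingers and tensioner above 3 N), for 0.3 s.
At the end, for the whole second after the job is handed in: The fingers still hold the tensioner arm steady past the click (beyond 0.41 rad, pawl back home, at least 3 N between fingers and arm, the idler not bearing on it); the idler stands released and upright on the ledge: within 10 mm of its centre, 3 mm in height, 15 degrees of lengthways (all of step 1 and all of step 2 and velocity of joint tensioner_swing between -0.1 and 0.1 rad/s and value of joint pawl below 0.0015 m and contact force between idler and tensioner below 0.1 N); the arm keeps its last pose, push and grip.
It fails at once if the clear vial is moved more than 20 mm (distance of clear_vial_center from where it was at the start of the episode above 0.02 m).
It fails at once if the amber vial is moved more than 20 mm (distance of amber_vial_center from where it was at the start of the episode above 0.02 m).
It fails at once if the screwdriver is moved more than 20 mm (distance of screwdriver from where it was at the start of the episode above 0.02 m).
It also fails if it takes over 54 s, if anything falls off the work surface, if the arm or the gripper's body presses on something with over 40 N, if the wrist force passes 120 N, or if a joint passes its speed limit or range.

ROBOT

A 6-joint arm with a two-finger parallel gripper is mounted at the origin on the work surface. World frame = base frame: x ahead of the robot, y to its left, z up, the work surface at z = 0. Lengths are in m, angles in rad, forces in N, time in s.
With the tool pointing down it reaches from about 0.225 to 0.725 m from the base axis. Payload 3.1 kg.
Tool frame: the origin (TCP) lies at the very end of the fingers, on their centre line; the grasp point (between the pads) lies 19 mm behind it; z points along the fingers, x is the direction in which the jaws open and shut, and the axes are right-handed (so a half turn about z gives the same grasp; the last joint's range is limited). The gripper opens to 85 mm and grips with 20 to 120 N. Pads are 22 mm wide; open, the fingers measure 114 mm over their backs; the gripper's body (76 mm by 85 mm) begins 54 mm behind the grasp point. The pads swing forward as they close: fully open they stand 13 mm farther back than shut.
Start: joints at [-1.382, 0.048, 0.099, 1.622, 0, 1.443], TCP at [0.164, -0.499, 0.231] pointing down, gripper open.
Joint ranges: [-2.91, 2.91], [-0.99, 1.94], [-1.21, 1.42], [-2.12, 2.29], [-1.49, 1.47], [-3.14, 3.14]. Speed limits (rad/s): [2.79, 2.79, 3.14, 3.14, 3.14, 3.14].

INTERFACE

Orientations are given as a unit quaternion [x, y, z, w].
In Python, from station import arm, optics, finder gives the robot as it stands.
- The arm moves only by the shell command python3 -m handwheel 'ROWS' [FORCE]. ROWS is JSON, a list that holds one entry, the list of rows, each a list of 7 numbers: the shift along the tool's x, y, z in cm, then the turn, a rotation vector about the tool's x, y, z in rad, then the opening in per cent of the stroke, from 0 (shut) to 100 (fully open). In form: [[[dx, dy, dz, wx, wy, wz, gripper], ...]]. A call has 1 to 20 rows; each row shifts and turns the pose as measured when the row begins, along the tool's axes as they then stand; what a row does not reach is not made up. A row lasts 1/12 s, in which the tool goes at most 41.7 mm and 7.16 degrees, less where a joint would pass 70% of its speed; a pose out of reach is approached as far as the arm can. A call is refused whole if a number of a shift passes 4.17 or a number of a turn 0.125, either way. A call with a gripper value outside its range is refused whole. The fingers move at their own pace and stop on an object; FORCE is the grip in N (left out, the last holds). Time passes only in rows, so rows that do not move let the fingers close. It gives the time, the measured TCP pose, the force and the opening at its end, in the units of the state.
- arm.get_obs(): the state, without advancing time (a new reading comes with each control period).
- optics.grab_frame(name): name is "side" or "top"; returns a dict with "img" (400x640x3 uint8, red, green, blue), "fov_y" (degrees; the focal length in pixels is half the picture's height over the tangent of half this angle, whatever the lens; pixels are square), "cx", "cy" (the principal point, pixels), "k1" (the pictures are not rectified: a ray, as slopes to the right and down, at radius r is drawn at 1 + k1 r^2 times it, then the intrinsics apply), "origin" and "orientation" of the camera in the world. Camera axes: x right, y down, z forward; pixel columns grow to the right and rows downward; lengths in m; the calibration is good to about 2 mm. A picture is of the moment at which its call begins. There is no depth.
- arm.job_done(): hands the job in, once; it reports no verdict.
Trained networks look in a picture, given as the dict that the camera call returned (one of the last four; its "shot" number tells which), for a name from the list of things; names that differ only in an ending like _2 or _b are one class to them, and where a whole thing is asked for, a point or a joint stands for the part that bears it (a point fixed in the world has none). Each returns a list of dicts, best first, with "p" (0 to 1); they miss things now and then, are a little off and sometimes report something else, mostly with a low value. They report only what shows in the picture. A call takes as long as a camera call.
- finder.recognise(query, picture): "at" ([column, row] in pixels, amid what is visible of it).
- finder.outline_of(query, picture): "mask" (400x640 bool, what is visible of it) and "at" ([column, row] in pixels, amid what is visible of it).
- finder.pinpoint(query, picture): "at" ([column, row] in pixels: a listed point, or the origin of a listed thing).
The state is a dict: "time": time; "qpos": joint angles; "qvel": joint speeds; "joint_torque": joint torques, N m; "ee_pos": TCP position; "eef_rot": TCP orientation; "contact_force": force on the tool from outside, world axes, zero at the start; "torque": the same for the moment, N m; "opening": finger opening in m.
Only numpy, scipy, OpenCV 4.12 (cv2) and the standard library are available. Lean on these libraries where they do the work, as an engineer would, in place of code of your own. Each camera call takes 0.05 s, during which the arm holds its last target.

## Working session

There is one attempt and no reset: what is moved stays moved. The work goes in short steps, Python scripts to look and compute and a shell command to move; the robot and the scene stay as the last step left them, time stands still between calls to the robot, and variables do not carry over. Pictures are saved under pics/ and viewed, and the job is handed in when it is done.

```bash
ls; mkdir -p pics
cat > h.py <<'E'
import numpy as np, cv2
from scipy.spatial.transform import Rotation as R
from station import arm, optics, finder
def cam(f):
    H=f["img"].shape[0]; fl=H/2/np.tan(np.radians(f["fov_y"])/2)
    K=np.array([[fl,0,f["cx"]],[0,fl,f["cy"]],[0,0,1]]); D=np.array([f["k1"],0,0,0,0.])
    o=np.array(f["orientation"]); Rm=R.from_quat(o).as_matrix() if o.size==4 else o.reshape(3,3)
    return K,D,Rm,np.array(f["origin"])
def ray(f,px):
    K,D,Rm,o=cam(f); u=cv2.undistortPoints(np.array([[px]],float),K,D)[0,0]
    d=Rm@np.array([u[0],u[1],1]); return o,d/np.linalg.norm(d)
def atz(f,px,z):
    o,d=ray(f,px); return o+d*(z-o[2])/d[2]
def tri(rs):
    A=0;b=0
    for o,d in rs:
        P=np.eye(3)-np.outer(d,d); A=A+P; b=b+P@o
    x=np.linalg.solve(A,b); return x,[np.linalg.norm((np.eye(3)-np.outer(d,d))@(x-o)) for o,d in rs]
def proj(f,p):
    K,D,Rm,o=cam(f); r=cv2.Rodrigues(Rm.T)[0]
    return cv2.projectPoints(np.array([p],float),r,-Rm.T@o,K,D)[0][0,0]
def save(f,n): cv2.imwrite("pics/"+n,f["img"][:,:,::-1])
E
python3 - <<'E'
from h import *
np.set_printoptions(precision=4,suppress=True)
s=optics.grab_frame("side");t=optics.grab_frame("top")
save(s,"s0.png");save(t,"t0.png")
for f in(s,t): print({k:v for k,v in f.items() if k!="img"})
for q in["idler_center","idler_seat","ledge_top","tensioner_post","tensioner_pivot","module","clear_vial_center","amber_vial_center","screwdriver"]:
    r=[finder.pinpoint(q,f) for f in(s,t)]
    print(q,[[(np.round(a["at"],1),round(a["p"],2)) for a in x[:2]] for x in r])
    if r[0] and r[1]: print("   ",*tri([ray(s,r[0][0]["at"]),ray(t,r[1][0]["at"])]))
print(arm.get_obs())
E
```

```text
pics
{'fov_y': 49.598908325201855, 'cx': 326.8027556503114, 'cy': 196.4014858995942, 'k1': -0.008546954809711155, 'origin': array([ 0.0414, -0.8699,  0.7379]), 'orientation': array([ 0.8571, -0.2068,  0.1153, -0.4576]), 'shot': 1}
{'fov_y': 56.853582709194704, 'cx': 324.6120900844599, 'cy': 201.62904428121345, 'k1': 0.00841145800536703, 'origin': array([0.4379, 0.0391, 0.9492]), 'orientation': array([-0.7042,  0.7074, -0.0419,  0.0445]), 'shot': 2}
idler_center [[(array([421.7, 277.2]), 0.67)], [(array([471.8, 189. ]), 0.58)]]
    [ 0.5793 -0.3266  0.029 ] [np.float64(0.0020643169686718355), np.float64(0.0020643169686717943)]
idler_seat [[(array([421.1, 283.5]), 0.73)], [(array([465.9, 192.8]), 0.76)]]
    [ 0.5778 -0.3233  0.0051] [np.float64(0.002997892987811857), np.float64(0.0029978929878118734)]
ledge_top [[(array([364.8, 221.7]), 0.81)], [(array([382.5, 201.6]), 0.77)]]
    [ 0.5529 -0.1026  0.0464] [np.float64(0.0052023869126784006), np.float64(0.00520238691267827)]
tensioner_post [[(array([346. , 193.1]), 0.82)], [(array([332.1, 190.1]), 0.7), (array([322.5, 194.9]), 0.57)]]

[... 672 characters left out ...]
3, 245.4]), 0.65)]]
screwdriver [[(array([341.7, 204.7]), 0.53), (array([335.6, 179.7]), 0.53)], [(array([183.6, 156.6]), 0.77)]]
    [ 0.8084  0.5397 -0.3763] [np.float64(0.04383058574751239), np.float64(0.04383058574751209)]
{'time': 1.0, 'qpos': array([-1.3818,  0.048 ,  0.0992,  1.622 ,  0.    ,  1.443 ]), 'qvel': array([ 0.0004, -0.0001, -0.001 ,  0.0005,  0.0014, -0.0004]), 'joint_torque': array([ -0.0003, -33.8655,  32.0167,   0.001 ,   0.0001,   0.    ]), 'ee_pos': array([ 0.1636, -0.4989,  0.2313]), 'eef_rot': array([ 0.8098, -0.5867, -0.    , -0.    ]), 'contact_force': array([-0.7356,  0.8705, -0.3776]), 'torque': array([-0.0269, -0.0618,  0.022 ]), 'opening': 0.08541122160252873}
```

View pics/s0.png

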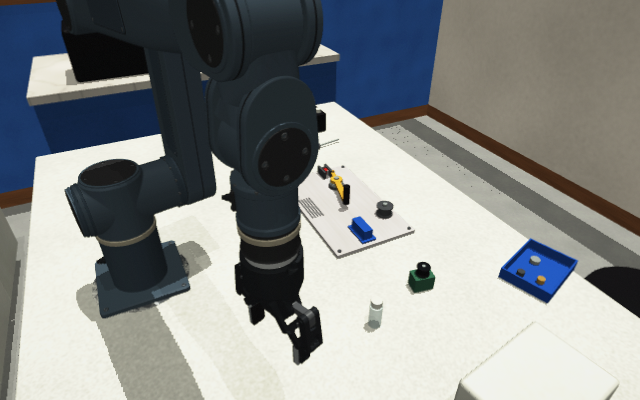

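View pics/t0.png

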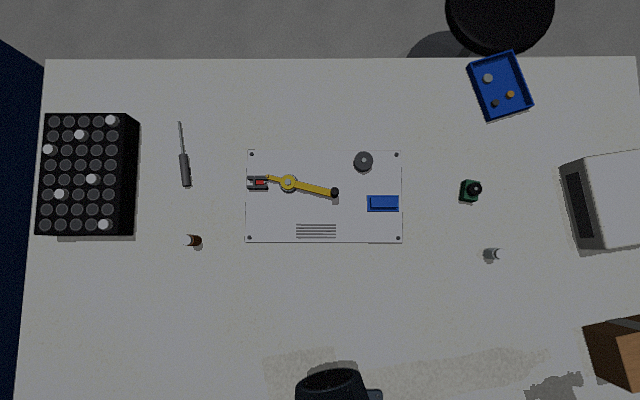

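Run:
```python
from h import *
np.set_printoptions(precision=4,suppress=True)
s=optics.grab_frame("side");t=optics.grab_frame("top")
a=cv2.resize(t["img"][135:265,235:415],None,fx=4,fy=4,interpolation=cv2.INTER_CUBIC);cv2.imwrite("pics/t1.png",a[:,:,::-1])
b=cv2.resize(t["img"][160:280,440:520],None,fx=5,fy=5,interpolation=cv2.INTER_CUBIC)
c=cv2.resize(s["img"][240:340,350:450],None,fx=5,fy=5,interpolation=cv2.INTER_CUBIC)
b=cv2.resize(b,(400,500))if 0 else b[:500]
cv2.imwrite("pics/i1.png",np.hstack([b[:500,:290+10],c])[:,:,::-1])
d=cv2.resize(s["img"][150:260,295:420],None,fx=5,fy=5,interpolation=cv2.INTER_CUBIC);cv2.imwrite("pics/s1.png",d[:,:,::-1])
for q in["idler","ledge_top","tensioner","module"]:
  for n,f in(("s",s),("t",t)):
    for m in finder.outline_of(q,f)[:1]:
        M=m["mask"].astype(np.uint8);ys,xs=np.nonzero(M);pts=np.c_[xs,ys].astype(np.float32)
        print(q,n,m["p"],m["at"],M.sum(),cv2.minAreaRect(pts))
        if q=="module" and n=="t":
            bx=cv2.boxPoints(cv2.minAreaRect(pts)); print([atz(f,p,.012)[:2] for p in bx])
```

```text
idler s 0.92 [420.4, 279.0] 637 ((421.0, 277.0), (30.0, 26.0), 90.0)
idler t 0.58 [471.7, 190.7] 418 ((470.0077209472656, 190.4384765625), (21.706077575683594, 22.20221710205078), 7.125016689300537)
ledge_top s 0.87 [347.3, 211.6] 6483 ((348.95404052734375, 212.77862548828125), (112.06857299804688, 77.21368408203125), 49.96974182128906)
tensioner s 0.7 [338.5, 188.4] 341 ((341.37823486328125, 185.9384002685547), (36.97999572753906, 14.950970649719238), 60.524105072021484)
tensioner t 0.77 [301.5, 188.0] 629 ((301.9366455078125, 184.37220764160156), (73.99951171875, 14.808292388916016), 9.659893035888672)
module s 0.57 [344.8, 211.1] 6448 ((348.59735107421875, 213.53985595703125), (112.79243469238281, 76.57467651367188), 48.8140754699707)
module t 0.82 [324.0, 194.5] 14424 ((323.0638122558594, 196.6129150390625), (94.92568969726562, 157.10350036621094), 89.34893798828125)
[array([0.6893, 0.2514]), array([ 0.6918, -0.157 ]), array([ 0.4467, -0.1525]), array([0.444 , 0.2433])]
```

View pics/t1.png

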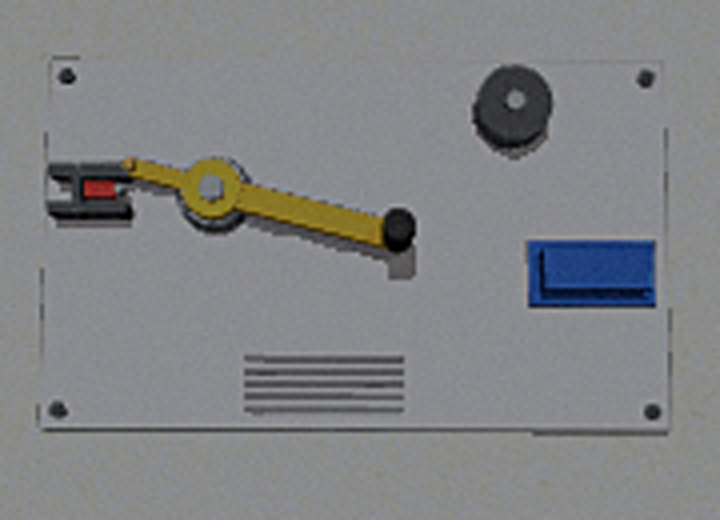

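View pics/i1.png

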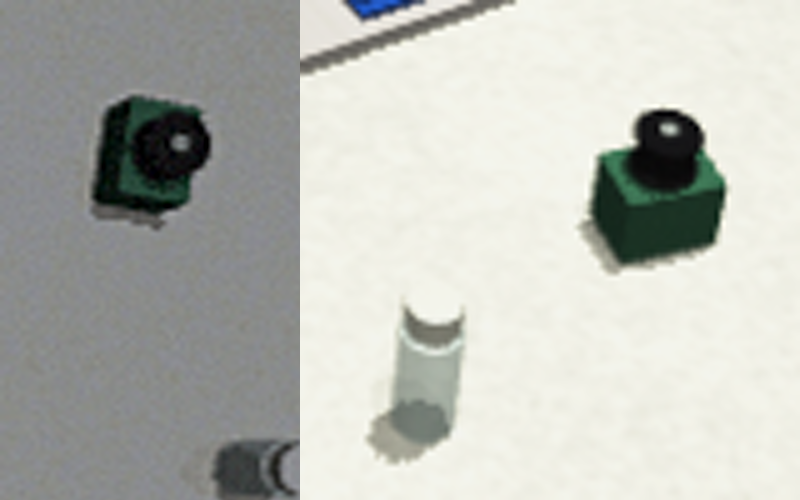

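View pics/s1.png

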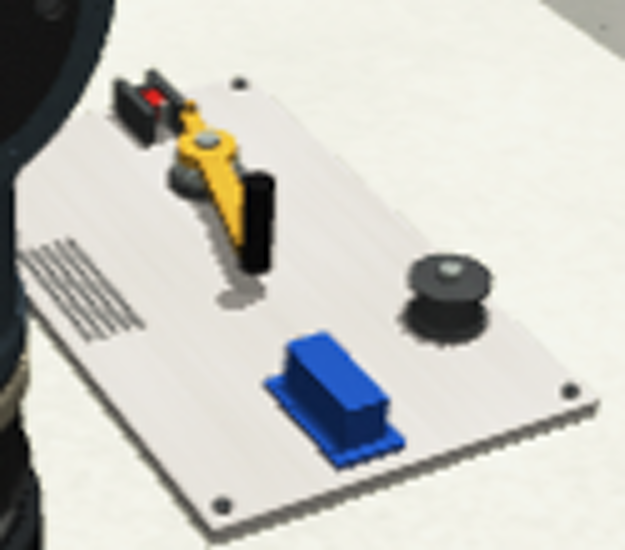

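```bash
cat >> h.py <<'E'
def idler_pts(x,y,yaw,z=0):
    P=[[a*.025,b*.018,c] for a in(-1,1) for b in(-1,1) for c in(0,.04)]
    c,s=np.cos(yaw),np.sin(yaw); Rz=np.array([[c,-s,0],[s,c,0],[0,0,1]])
    box=np.array(P)@Rz.T+[x,y,z]
    th=np.linspace(0,2*np.pi,24,endpoint=False); cyl=np.array([[.016*np.cos(a)+x,.016*np.sin(a)+y,h+z] for a in th for h in(.04,.062)])
    return box,cyl
def projN(f,P):
    K,D,Rm,o=cam(f); return cv2.projectPoints(np.asarray(P,float),cv2.Rodrigues(Rm.T)[0],-Rm.T@o,K,D)[0][:,0]
def sil(f,parts,roi,S=4):
    x0,y0,x1,y1=roi; M=np.zeros(((y1-y0)*S,(x1-x0)*S),np.uint8)
    for P in parts:
        q=(projN(f,P)-[x0,y0]+.5)*S-.5
        cv2.fillConvexPoly(M,cv2.convexHull(np.round(q).astype(np.int32)),255)
    return cv2.resize(M,(x1-x0,y1-y0),interpolation=cv2.INTER_AREA)/255.
def obsmask(f,roi,thr=.55):
    x0,y0,x1,y1=roi; im=f["img"][y0:y1,x0:x1].astype(float)
    g=(im[:,:,0]); bg=np.median(g); return np.clip((bg-g)/(bg*.6),0,1)
E
python3 - <<'E'
from h import *
from scipy.optimize import minimize
np.set_printoptions(precision=4,suppress=True)
s=optics.grab_frame("side");t=optics.grab_frame("top")
c2=lambda X,Y,k,x0,y0:((X+.5)/k-.5+x0,(Y+.5)/k-.5+y0)
rt=c2(181,142,5,440,160); rs=c2(368,128,5,350,240)
print("cap",tri([ray(s,rs),ray(t,rt)]))
sc_t=[c2(*p,4,235,135) for p in[(67,76),(645,78),(652,411),(58,410)]]
W=[atz(t,p,.012)[:2] for p in sc_t];print("screws top z12",W,np.mean(W,0))
sc_s={0:c2(239,84,5,295,150),1:c2(570,391,5,295,150),2:c2(222,506,5,295,150)}
for k,p in sc_s.items(): print(k,tri([ray(s,p),ray(t,sc_t[k])]),atz(s,p,.012))
W=np.array(W); v1=W[0]-W[1];v2=W[3]-W[2]; print("yaw",[np.arctan2(-v[0],v[1]) for v in(v1,v2)],[np.arctan2(v[1],v[0]) for v in(W[0]-W[3],W[1]-W[2])])
rois={'s':(400,255,442,298),'t':(455,175,487,208)}
F={'s':s,'t':t};O={k:obsmask(F[k],rois[k]) for k in F}
def cost(p,ks='st',off=True):
    return sum(np.sum((sil(F[k],idler_pts(*p[:3]),rois[k])-O[k])**2) for k in ks)
for ks in('st','s','t'):
  best=None
  for y in np.arange(0,np.pi,.3):
    r=minimize(cost,[.578,-.325,y],args=(ks,),method="Nelder-Mead",options=dict(initial_simplex=[[.578,-.325,y],[.588,-.325,y],[.578,-.315,y],[.578,-.325,y+.2]]))
    if best is None or r.fun<best.fun: best=r
  print(ks,best.x,best.fun)
E
```

```text
cap (array([ 0.578 , -0.3235,  0.0639]), [np.float64(0.00018335454863469035), np.float64(0.00018335454863456076)])
screws top z12 [array([0.6796, 0.232 ]), array([ 0.6763, -0.1431]), array([ 0.4613, -0.1415]), array([0.4636, 0.2334])] [0.5702 0.0452]
0 (array([0.679 , 0.2321, 0.0125]), [np.float64(0.0005438286426243305), np.float64(0.0005438286426244346)]) [0.6789 0.233  0.012 ]
1 (array([ 0.6765, -0.1432,  0.0117]), [np.float64(0.0001744056098233961), np.float64(0.00017440560982328536)]) [ 0.6765 -0.1435  0.012 ]
2 (array([ 0.461 , -0.1414,  0.012 ]), [np.float64(0.00035521714752571046), np.float64(0.00035521714752575237)]) [ 0.4607 -0.1412  0.012 ]
yaw [np.float64(-0.008864401368164668), np.float64(-0.0060952442399940425)] [np.float64(-0.006503510794877117), np.float64(-0.0072479231318146676)]
st [ 0.5777 -0.3234  2.9261] 43.97407050384729
s [ 0.5767 -0.3246 -0.2124] 17.870429815989574
t [ 0.5777 -0.3227 -0.2142] 17.55700185413365
```

Run:
```python
from h import *
np.set_printoptions(precision=4,suppress=True)
s=optics.grab_frame("side");t=optics.grab_frame("top")
c2=lambda X,Y,k,x0,y0:((X+.5)/k-.5+x0,(Y+.5)/k-.5+y0)
yw=-.007;c,n=np.cos(yw),np.sin(yw);Rz=np.array([[c,-n,0],[n,c,0],[0,0,1]]);O=np.array([.5702,.0452,0])
mw=lambda p:O+Rz@np.array(p)
print("post top",tri([ray(t,c2(400,226,4,235,135)),ray(s,c2(259,178,5,295,150))]),atz(t,c2(400,226,4,235,135),.088))
print("model post",mw([.0003,-.0263,.066]),"ledge",mw([-.02,-.15,.045]))
L=[mw([-.02+a*.013,-.15+b*.033,.045]) for a,b in((-1,-1),(-1,1),(1,1),(1,-1))]
im=cv2.resize(t["img"][175:225,355:415],None,fx=8,fy=8,interpolation=cv2.INTER_CUBIC)
cv2.polylines(im,[np.int32((projN(t,L)-[355,175]+.5)*8-.5)],True,(255,255,0))
i2=cv2.resize(s["img"][205:255,335:395],None,fx=8,fy=8,interpolation=cv2.INTER_CUBIC)
cv2.polylines(i2,[np.int32((projN(s,L)-[335,205]+.5)*8-.5)],True,(255,255,0))
cv2.imwrite("pics/l1.png",np.vstack([im,i2])[:,:,::-1][:800])
cv2.imwrite("pics/l1.png",cv2.resize(np.hstack([im,i2]),(800,333))[:,:,::-1])
```

```text
post top (array([0.569 , 0.0181, 0.0889]), [np.float64(0.0005976877429862416), np.float64(0.0005976877429864762)]) [0.5686 0.0183 0.088 ]
model post [0.5703 0.0189 0.066 ] ledge [ 0.5492 -0.1047  0.045 ]
```

View pics/l1.png

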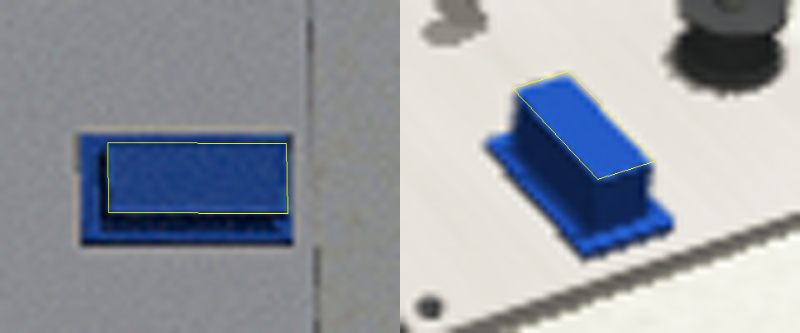

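```bash
python3 -m handwheel '[[[-0.34,-3.7,0,0,0,0,100],[-0.34,-4.1,0,0,0,0,100],[-0.34,-4.1,0,0,0,0,100],[-0.34,-4.1,0,0,0,0,100],[-0.34,-4.1,0,0,0,0,100],[-0.34,-4.1,0,0,0,0,100],[-0.34,-4.1,0,0,0,0,100],[-0.34,-4.1,0,0,0,0,100],[-0.34,-4.1,0,0,0,0,100],[-0.34,-4.1,0,0,0,0,100],[-0.3,-4.0,0,0,0,0,100],[0,0,0,0,0,0.11,100],[0,0,0,0,0,0.11,100],[0,0,0,0,0,0.11,100],[0,0,0,0,0,0.11,100],[0,0,0,0,0,0.1,100],[0,0,0,0,0,0,100]]]' 30
cat >> h.py <<'E'
def go(target,yaw=None):
    o=arm.get_obs(); Rm=R.from_quat(o["eef_rot"]); d=Rm.inv().apply(np.array(target)-o["ee_pos"])*100
    X=Rm.as_matrix()[:,0]; y=np.arctan2(X[1],X[0]); zt=Rm.as_matrix()[:,2]
    # full rotation to target: tool down w/ yaw
    yy=y if yaw is None else yaw
    T=R.from_matrix(np.array([[np.cos(yy),np.sin(yy),0],[np.sin(yy),-np.cos(yy),0],[0,0,-1]]))
    print("t",round(o["time"],2),"pos",o["ee_pos"],"yaw",round(y,4),"z",zt,"open",round(o["opening"],4),"F",o["contact_force"],"q6",round(o["qpos"][5],3))
    print("shift cm",d,"rotvec",(Rm.inv()*T).as_rotvec())
np.set_printoptions(precision=4,suppress=True)
E
python3 -c "
from h import *
go([.5777,-.3234,.1],-1.786)"
```

```text
time: 3.12
ee_pos: [0.5902, -0.3207, 0.2212]
eef_rot: [-0.613, 0.79, 0.002, -0.002]
contact_force: [0.4, -0.2, 0.1]
opening: 0.0853
t 3.12 pos [ 0.5902 -0.3207  0.2212] yaw -1.8227 z [-0.0059  0.0014 -1.    ] open 0.0853 F [ 0.3961 -0.1535  0.1165] q6 2.797
shift cm [ 0.5751  1.0716 12.1253] rotvec [ 0.0061  0.     -0.0367]
```

```bash
python3 -m handwheel '[[[0.58,1.07,4,0.006,0,-0.037,100],[0,0,4,0,0,0,100],[0,0,4,0,0,0,100],[0,0,0,0,0,0,100],[0,0,0,0,0,0,100]]]'
python3 - <<'E'
from h import *
go([.5777,-.3234,.012],-1.786)
t=optics.grab_frame("top");s=optics.grab_frame("side")
a=cv2.resize(t["img"][150:270,400:520],None,fx=3.3,fy=3.3,interpolation=cv2.INTER_CUBIC);b=cv2.resize(s["img"][200:320,340:460],None,fx=3.3,fy=3.3,interpolation=cv2.INTER_CUBIC)
cv2.imwrite("pics/g1.png",np.hstack([a,b])[:,:,::-1])
E
```

```text
time: 3.53
ee_pos: [0.5773, -0.3232, 0.098]
eef_rot: [-0.633, 0.774, -0.0, 0.0]
contact_force: [0.8, -0.5, 1.7]
opening: 0.0854
t 3.53 pos [ 0.5773 -0.3232  0.098 ] yaw -1.7712 z [ 0.0006 -0.0003 -1.    ] open 0.0854 F [ 0.7981 -0.4909  1.6881] q6 2.73
shift cm [ 0.0111 -0.0432  8.6029] rotvec [-0.0006 -0.0002  0.0148]
```

View pics/g1.png

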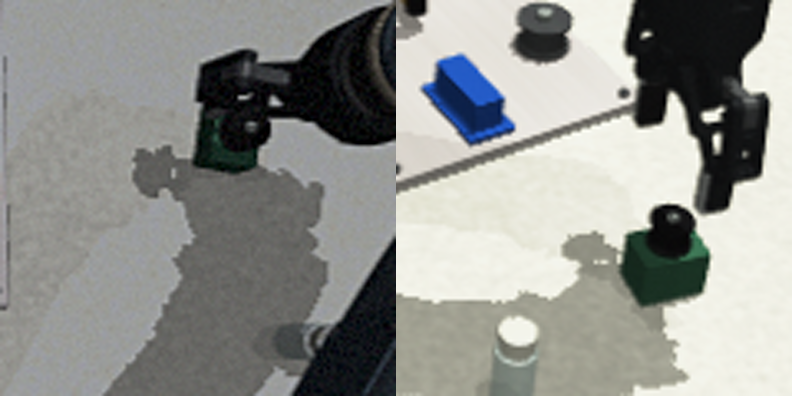

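```bash
python3 -m handwheel '[[[0.01,-0.04,3.5,0,0,0.015,100],[0,0,3,0,0,0,100],[0,0,1.5,0,0,0,100],[0,0,0.5,0,0,0,100],[0,0,0,0,0,0,100],[0,0,0,0,0,0,100]]]'
python3 -c "
from h import *
go([.5777,-.3234,.010],-1.786)"
```

```text
time: 4.13
ee_pos: [0.5979, -0.3372, 0.041]
eef_rot: [-0.628, 0.778, -0.024, 0.007]
contact_force: [0.3, 0.1, 0.8]
opening: 0.0857
t 4.13 pos [ 0.5979 -0.3372  0.041 ] yaw -1.7841 z [ 0.0407 -0.0284 -0.9988] open 0.0857 F [0.2712 0.1389 0.7752] q6 2.743
shift cm [-0.9789  2.4077  2.9762] rotvec [-0.0458 -0.0191  0.0023]
```

Run:
```python
from h import *
o=arm.get_obs(); print(o["qpos"],o["qvel"],o["joint_torque"],o["time"],o["contact_force"])
t=optics.grab_frame("top");s=optics.grab_frame("side")
a=cv2.resize(t["img"][150:270,400:520],None,fx=3.3,fy=3.3,interpolation=cv2.INTER_CUBIC);b=cv2.resize(s["img"][200:320,340:460],None,fx=3.3,fy=3.3,interpolation=cv2.INTER_CUBIC)
cv2.imwrite("pics/g2.png",np.hstack([a,b])[:,:,::-1])
go([.5777,-.3234,.010],-1.786)
```

```text
[-0.6112  0.4486  0.1951  1.2676  0.0001  2.7433] [-0.0006 -0.0097  0.063   0.0114  0.0019 -0.0039] [ -0.0101 -47.6506  31.0964  -0.3973   0.0002   0.0008] 4.1333 [0.2712 0.1389 0.7752]
t 4.23 pos [ 0.5983 -0.3375  0.0417] yaw -1.7843 z [ 0.042  -0.0292 -0.9987] open 0.0855 F [-0.6251  0.1089  0.4664] q6 2.743
shift cm [-1.0002  2.457   3.0351] rotvec [-0.0473 -0.0197  0.0022]
```

View pics/g2.png

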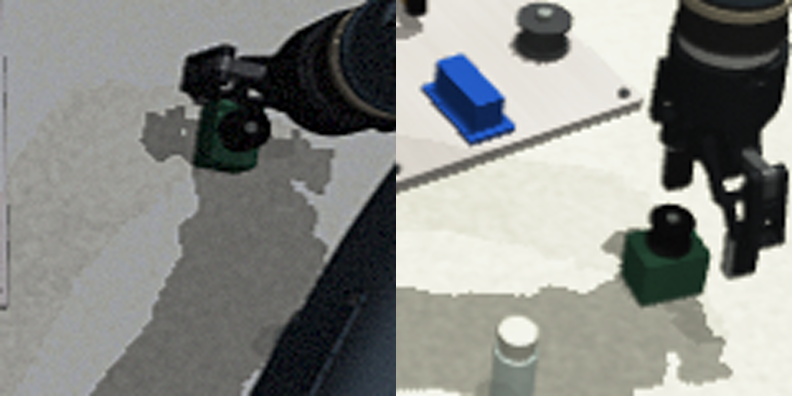

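```bash
python3 -m handwheel '[[[-0.2,0.5,-2,-0.024,-0.01,0,100],[-0.2,0.5,-2,-0.024,-0.01,0,100],[-0.6,1.2,0,0,0,0,100],[0,0,0,0,0,0,100],[0,0,0,0,0,0,100]]]'
python3 -c "
from h import *
go([.5777,-.3234,.010],-1.786);print(arm.get_obs()['qpos'])"
```

```text
time: 4.65
ee_pos: [0.5801, -0.3239, 0.0911]
eef_rot: [-0.628, 0.778, -0.004, 0.001]
contact_force: [-0.1, 0.0, 0.1]
opening: 0.0851
t 4.65 pos [ 0.5801 -0.3239  0.0911] yaw -1.7833 z [ 0.0062 -0.0044 -1.    ] open 0.0851 F [-0.0703  0.0452  0.1299] q6 2.744
shift cm [-0.0211  0.3044  8.106 ] rotvec [-0.007  -0.003   0.0027]
[-0.61    0.4159  0.2534  1.4007 -0.      2.744 ]
```

Descend in small steps, then check.

```bash
python3 -m handwheel '[[[0,0.3,1,-0.007,-0.003,0,100],[0,0,1.2,0,0,0,100],[0,0,1.2,0,0,0,100],[0,0,0,0,0,0,100]]]'
python3 -c "
from h import *
go([.5777,-.3234,.010],-1.786);print(arm.get_obs()['qpos'])"
```

```text
time: 4.98
ee_pos: [0.5793, -0.325, 0.0563]
eef_rot: [-0.628, 0.778, -0.003, 0.001]
contact_force: [-0.1, 0.4, -2.3]
opening: 0.0854
t 4.98 pos [ 0.5793 -0.325   0.0563] yaw -1.7832 z [ 0.0044 -0.0031 -1.    ] open 0.0854 F [-0.0697  0.3968 -2.3165] q6 2.742
shift cm [-0.1348  0.2092  4.625 ] rotvec [-0.0049 -0.0021  0.0028]
[-0.6122  0.4317  0.2045  1.3382 -0.0001  2.7418]
```

```bash
python3 -m handwheel '[[[-0.1,0.25,1.2,-0.005,-0.002,0,100],[0,0.05,1.2,0,0,0,100],[0,0.05,1.2,0,0,0,100],[0,0,0.6,0,0,0,100],[0,0,0,0,0,0,100],[0,0,0,0,0,0,100]]]'
python3 -c "
from h import *
go([.5777,-.3234,.010],-1.786);print(arm.get_obs()['qpos'])"
```

```text
time: 5.48
ee_pos: [0.572, -0.3207, 0.0026]
eef_rot: [-0.628, 0.778, 0.006, -0.002]
contact_force: [0.0, 0.0, -0.0]
opening: 0.0852
t 5.48 pos [ 0.572  -0.3207  0.0026] yaw -1.7834 z [-0.0098  0.0067 -0.9999] open 0.0852 F [ 0.032   0.0444 -0.0353] q6 2.741
shift cm [ 0.1409 -0.6103 -0.7485] rotvec [0.011  0.0044 0.0026]
[-0.6131  0.4614  0.1349  1.2561 -0.0002  2.7411]
```

```bash
python3 -m handwheel '[[[0.14,-0.6,-0.7,0.011,0.004,0.003,100],[0,0,0,0,0,0,100],[0,0,0,0,0,0,100]]]'
python3 -c "
from h import *
go([.5777,-.3234,.010],-1.786)
t=optics.grab_frame('top');s=optics.grab_frame('side')
a=cv2.resize(t['img'][150:270,400:520],None,fx=3.3,fy=3.3,interpolation=cv2.INTER_CUBIC);b=cv2.resize(s['img'][200:320,340:460],None,fx=3.3,fy=3.3,interpolation=cv2.INTER_CUBIC)
cv2.imwrite('pics/g3.png',np.hstack([a,b])[:,:,::-1])
"
```

```text
time: 5.73
ee_pos: [0.5783, -0.3237, 0.0104]
eef_rot: [-0.627, 0.779, -0.001, 0.0]
contact_force: [-0.2, -0.6, -0.0]
opening: 0.0858
t 5.73 pos [ 0.5783 -0.3237  0.0104] yaw -1.7867 z [ 0.0013 -0.0003 -1.    ] open 0.0858 F [-0.1515 -0.6076 -0.0349] q6 2.746
shift cm [-0.0124  0.0664  0.0412] rotvec [-0.0013  0.     -0.0007]
```

View pics/g3.png

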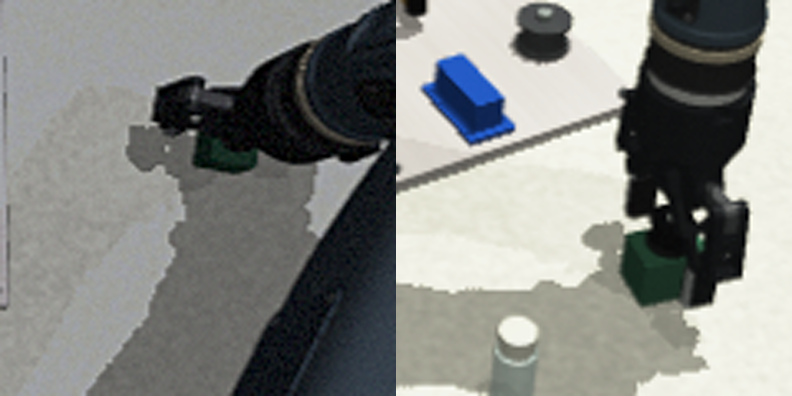

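```bash
python3 -m handwheel '[[[0,0,0,0,0,0,0],[0,0,0,0,0,0,0],[0,0,0,0,0,0,0],[0,0,0,0,0,0,0],[0,0,0,0,0,0,0],[0,0,0,0,0,0,0],[0,0,0,0,0,0,0],[0,0,0,0,0,0,0],[0,0,0,0,0,0,0],[0,0,0,0,0,0,0]]]' 45
python3 -c "
from h import *
go([.5777,-.3234,.14],-1.786)"
```

```text
time: 6.67
ee_pos: [0.5802, -0.325, 0.0136]
eef_rot: [-0.627, 0.779, -0.003, 0.001]
contact_force: [0.3, 0.3, 0.4]
opening: 0.035
t 6.67 pos [ 0.5802 -0.325   0.0136] yaw -1.7868 z [ 0.0061 -0.0036 -1.    ] open 0.035 F [0.3397 0.3281 0.3585] q6 2.746
shift cm [ -0.0794   0.1934 -12.6412] rotvec [-0.0067 -0.0022 -0.0007]
```

```bash
python3 -m handwheel '[[[0,0,-1,0,0,0,0],[0,0.05,-2,0,0,0,0],[0,0.05,-2,0,0,0,0],[0,0,-2,0,0,0,0],[0,0,-2,0,0,0,0],[0,0,-2,0,0,0,0],[0,0,0,0,0,0,0],[0,0,0,0,0,0,0]]]'
python3 -c "
from h import *
go([.56,-.25,.16],-1.786)"
```

```text
time: 7.33
ee_pos: [0.5749, -0.3218, 0.1253]
eef_rot: [-0.627, 0.779, 0.002, -0.0]
contact_force: [-0.5, 0.0, -2.0]
opening: 0.0353
t 7.33 pos [ 0.5749 -0.3218  0.1253] yaw -1.7867 z [-0.0036  0.0033 -1.    ] open 0.0353 F [-0.5273  0.0425 -2.0277] q6 2.745
shift cm [-6.7028  3.0114 -3.441 ] rotvec [ 0.0043  0.0025 -0.0007]
```

```bash
python3 -m handwheel '[[[0,0,-1,0,0,-0.12,0],[0,0,-1,0,0,-0.12,0],[0,0,-1,0,0,-0.12,0],[0,0,0,0,0,-0.12,0],[0,0,0,0,0,-0.12,0],[0,0,0,0,0,-0.12,0],[0,0,0,0,0,-0.12,0],[0,0,0,0,0,-0.12,0],[0,0,0,0,0,-0.12,0],[0,0,0,0,0,-0.12,0],[0,0,0,0,0,-0.12,0],[0,0,0,0,0,-0.12,0],[0,0,0,0,0,-0.12,0],[0,0,0,0,0,-0.1,0],[0,0,0,0,0,-0.1,0],[0,0,0,0,0,0,0],[0,0,0,0,0,0,0]]]'
python3 -c "
from h import *
go([.5492,-.1028,.12],-.007)"
```

```text
time: 8.75
ee_pos: [0.5632, -0.3134, 0.1237]
eef_rot: [0.999, 0.023, -0.021, -0.016]
contact_force: [-0.7, -1.0, -1.4]
opening: 0.0352
t 8.75 pos [ 0.5632 -0.3134  0.1237] yaw 0.0475 z [-0.0419  0.0304 -0.9987] open 0.0352 F [-0.6629 -1.0399 -1.4032] q6 0.912
shift cm [ -0.3845 -21.0748   1.0646] rotvec [-0.0312  0.0413  0.0538]
```

```bash
python3 -m handwheel '[[[0,-2,-1,-0.031,0.041,0.054,0],[0,-3,-0.5,0,0,0,0],[0,-3,-0.2,0,0,0,0],[0,-3,-0.2,0,0,0,0],[0,-3,-0.2,0,0,0,0],[0,-2,-0.2,0,0,0,0],[0,-1,0,0,0,0,0],[0,0,0,0,0,0,0],[0,0,0,0,0,0,0]]]'
python3 -c "
from h import *
go([.5492,-.1028,.12],-.007)"
```

```text
time: 9.5
ee_pos: [0.5592, -0.1364, 0.1309]
eef_rot: [1.0, -0.018, -0.011, -0.005]
contact_force: [0.9, 0.1, -1.1]
opening: 0.0354
t 9.5 pos [ 0.5592 -0.1364  0.1309] yaw -0.0351 z [-0.0215  0.0106 -0.9997] open 0.0354 F [ 0.8924  0.0986 -1.113 ] q6 1.249
shift cm [-1.0892 -3.3102  1.1505] rotvec [-0.0101  0.0217 -0.0283]
```

```bash
python3 -m handwheel '[[[-0.5,-1.8,0,-0.01,0.02,-0.028,0],[-0.5,-1.5,0,0,0,0,0],[0,0,0,0,0,0,0],[0,0,0,0,0,0,0]]]'
python3 - <<'E'
from h import *
go([.5492,-.1028,.12],-.007)
t=optics.grab_frame('top');s=optics.grab_frame('side')
for q in("idler_center","idler_seat"):
    r=[finder.pinpoint(q,f) for f in(s,t)]
    print(q,[[(np.round(a["at"],1),round(a["p"],2)) for a in x[:2]] for x in r])
    if r[0] and r[1]: print(tri([ray(s,r[0][0]["at"]),ray(t,r[1][0]["at"])]))
a=cv2.resize(t['img'][130:230,320:420],None,fx=4,fy=4,interpolation=cv2.INTER_CUBIC);b=cv2.resize(s['img'][160:260,310:410],None,fx=4,fy=4,interpolation=cv2.INTER_CUBIC)
cv2.imwrite('pics/p1.png',np.hstack([a,b])[:,:,::-1])
E
```

```text
time: 9.83
ee_pos: [0.5495, -0.1069, 0.1295]
eef_rot: [1.0, -0.008, -0.001, 0.001]
contact_force: [-0.1, -0.9, -1.0]
opening: 0.0353
t 9.83 pos [ 0.5495 -0.1069  0.1295] yaw -0.0154 z [-0.0029 -0.0028 -1.    ] open 0.0353 F [-0.0635 -0.8932 -0.9545] q6 1.276
shift cm [-0.0325 -0.4095  0.9485] rotvec [ 0.0029  0.0029 -0.0084]
idler_center [[(array([363.9, 191.7]), 0.68)], [(array([395.4, 193.8]), 0.42)]]
(array([ 0.549 , -0.1111,  0.149 ]), [np.float64(0.004070732062021505), np.float64(0.004070732062021364)])
idler_seat [[(array([362.9, 203.8]), 0.72)], [(array([288.8, 187.1]), 0.72), (array([389.5, 195.8]), 0.68)]]
(array([ 0.6429,  0.1198, -0.0628]), [np.float64(0.04500362027394167), np.float64(0.045003620273941676)])
```

View pics/p1.png

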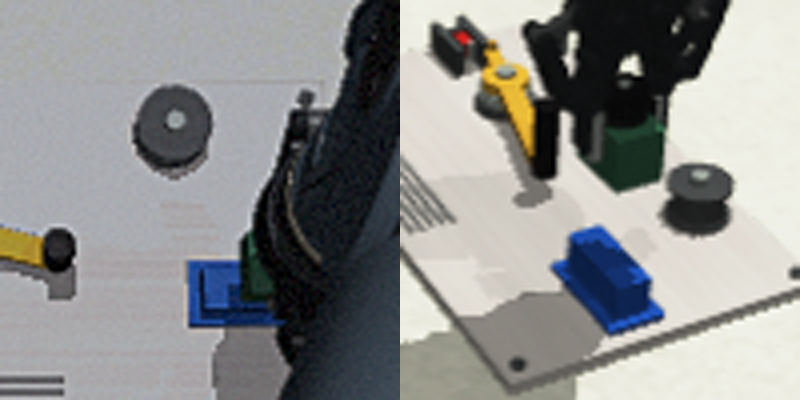

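```bash
cat >> h.py <<'E'
def overlay(name,roi,k,x,y,yaw,z,n):
    f=optics.grab_frame(name);x0,y0,x1,y1=roi
    im=cv2.resize(f['img'][y0:y1,x0:x1],None,fx=k,fy=k,interpolation=cv2.INTER_CUBIC)
    b=idler_pts(x,y,yaw,z)[0]; q=np.int32((projN(f,b)-[x0,y0]+.5)*k-.5)
    for i in range(8):
        for j in range(i):
            if bin(i^j).count('1')==1: cv2.line(im,tuple(map(int,q[i])),tuple(map(int,q[j])),(255,255,0),1)
    cv2.imwrite(n,im[:,:,::-1])
E
python3 - <<'E'
from h import *
o=arm.get_obs();p=o["ee_pos"]
overlay("side",(330,165,390,225),8,p[0],p[1]-.0019,np.pi/2-.015,p[2]-.0136,"pics/o1.png")
E
```

```text
(no output)
```

View pics/o1.png

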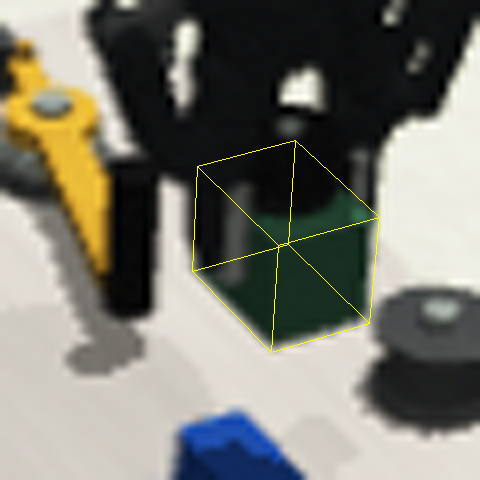

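```bash
python3 -m handwheel '[[[-0.03,-0.4,1,0.003,0.003,-0.008,0],[0,0,1.2,0,0,0,0],[0,0,1.2,0,0,0,0],[0,0,1,0,0,0,0],[0,0,0,0,0,0,0],[0,0,0,0,0,0,0]]]'
python3 -c "
from h import *
go([.5492,-.1028,.0586],-.007)"
```

```text
time: 10.68
ee_pos: [0.5491, -0.1028, 0.0797]
eef_rot: [1.0, -0.004, -0.0, -0.001]
contact_force: [-0.1, 0.7, -1.4]
opening: 0.0349
t 10.68 pos [ 0.5491 -0.1028  0.0797] yaw -0.0071 z [-0.0008  0.0015 -1.    ] open 0.0349 F [-0.0854  0.6681 -1.3855] q6 1.272
shift cm [0.0143 0.0036 2.1092] rotvec [-0.0015  0.0008 -0.0001]
```

```bash
python3 -m handwheel '[[[0,0,0.6,-0.001,0.001,0,0],[0,0,0.6,0,0,0,0],[0,0,0.3,0,0,0,0],[0,0,0,0,0,0,0],[0,0,0,0,0,0,0]]]'
python3 -c "
from h import *
go([.5492,-.1028,.0586],-.007)
p=arm.get_obs()['ee_pos']
overlay('side',(330,185,390,245),8,p[0],p[1]-.0019,np.pi/2-.007,p[2]-.0136,'pics/o2.png')"
```

```text
time: 11.1
ee_pos: [0.549, -0.1027, 0.0631]
eef_rot: [1.0, -0.003, 0.0, -0.0]
contact_force: [-1.4, -0.4, -1.8]
opening: 0.035
t 11.1 pos [ 0.549  -0.1027  0.0631] yaw -0.0069 z [ 0.0001  0.0004 -1.    ] open 0.035 F [-1.3662 -0.421  -1.7755] q6 1.273
shift cm [0.0196 0.0138 0.4465] rotvec [-0.0004 -0.0001  0.0001]
```

View pics/o2.png

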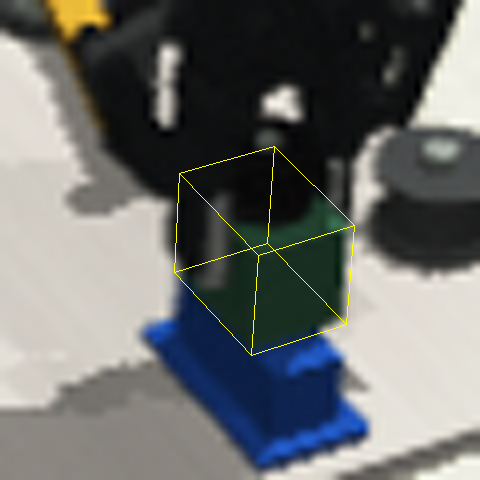

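```bash
python3 -m handwheel '[[[0.02,0,0.2,0,0,0,0],[0,0,0.15,0,0,0,0],[0,0,0.05,0,0,0,0],[0,0,0,0,0,0,0]]]'
python3 -c "
from h import *
go([.5492,-.1028,.0586],-.007)"
```

```text
time: 11.48
ee_pos: [0.5504, -0.1031, 0.0602]
eef_rot: [1.0, -0.003, 0.001, 0.0]
contact_force: [0.7, -0.2, -1.2]
opening: 0.0351
t 11.48 pos [ 0.5504 -0.1031  0.0602] yaw -0.007 z [ 0.0029 -0.0004 -1.    ] open 0.0351 F [ 0.6645 -0.1588 -1.1586] q6 1.273
shift cm [-0.1191 -0.0254  0.1618] rotvec [ 0.0004 -0.0029  0.    ]
```

```bash
python3 -m handwheel '[[[-0.12,-0.02,0.12,0,-0.003,0,0],[0,0,0.1,0,0,0,0],[0,0,0,0,0,0,0]]]'
python3 -c "
from h import *
go([.5492,-.1028,.0586],-.007)"
```

```text
time: 11.73
ee_pos: [0.5494, -0.103, 0.0588]
eef_rot: [1.0, -0.003, 0.0, 0.0]
contact_force: [0.3, 0.1, -1.4]
opening: 0.0352
t 11.73 pos [ 0.5494 -0.103   0.0588] yaw -0.0069 z [ 0.0004 -0.0008 -1.    ] open 0.0352 F [ 0.317   0.0918 -1.4061] q6 1.273
shift cm [-0.0177 -0.0186  0.016 ] rotvec [ 0.0008 -0.0004  0.0001]
```

```bash
python3 -m handwheel '[[[0,0,0.1,0,0,0,0],[0,0,0.08,0,0,0,0]]]'
python3 -c "
from h import *
go([.5492,-.1028,.0586],-.007)"
```

```text
time: 11.9
ee_pos: [0.5495, -0.1031, 0.0586]
eef_rot: [1.0, -0.003, 0.001, 0.001]
contact_force: [-3.0, 0.9, 4.6]
opening: 0.0351
t 11.9 pos [ 0.5495 -0.1031  0.0586] yaw -0.0068 z [ 0.0011 -0.0012 -1.    ] open 0.0351 F [-3.0313  0.852   4.5931] q6 1.273
shift cm [-0.0289 -0.0293  0.0025] rotvec [ 0.0012 -0.0011  0.0002]
```

```bash
python3 -m handwheel '[[[0,0,0,0,0,0,50],[0,0,0,0,0,0,60],[0,0,0,0,0,0,80],[0,0,0,0,0,0,100],[0,0,0,0,0,0,100],[0,0,0,0,0,0,100]]]'
python3 -c "
from h import *
go([.5492,-.1028,.16],-.007)
overlay('side',(330,185,390,245),8,.5492,-.1047,np.pi/2-.007,.045,'pics/o3.png')"
```

```text
time: 12.4
ee_pos: [0.5507, -0.1034, 0.0585]
eef_rot: [1.0, -0.003, 0.002, 0.001]
contact_force: [-0.4, 0.1, 0.5]
opening: 0.0856
t 12.4 pos [ 0.5507 -0.1034  0.0585] yaw -0.0069 z [ 0.0038 -0.0019 -1.    ] open 0.0856 F [-0.4017  0.1322  0.5059] q6 1.273
shift cm [ -0.1162  -0.0426 -10.1542] rotvec [ 0.0019 -0.0038  0.0001]
```

View pics/o3.png

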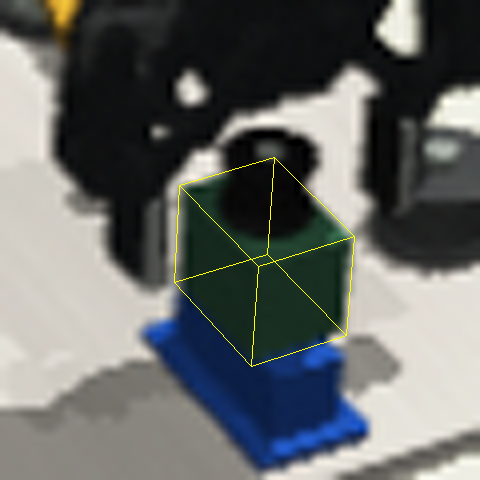

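```bash
python3 -m handwheel '[[[-0.1,-0.04,-1,0.002,-0.004,0,100],[0,0,-1.5,0,0,0,100],[0,0,-2,0,0,0,100],[0,0,-2,0,0,0,100],[0,0,-2,0,0,0,100],[0,0,-1,0,0,0,100],[0,0,0,0,0,0,100]]]'
python3 -c "
from h import *
go([.569,.0185,.16],-.007)"
```

```text
time: 13.03
ee_pos: [0.5478, -0.1024, 0.1585]
eef_rot: [1.0, -0.004, -0.003, -0.001]
contact_force: [1.1, 0.7, 0.5]
opening: 0.0853
t 13.03 pos [ 0.5478 -0.1024  0.1585] yaw -0.007 z [-0.0054  0.002  -1.    ] open 0.0853 F [1.0934 0.7247 0.515 ] q6 1.273
shift cm [  2.0377 -12.1033  -0.1329] rotvec [-0.002   0.0054 -0.    ]
```

```bash
python3 -m handwheel '[[[0.4,-2,-0.2,0,0.005,0,100],[0.4,-2.5,-0.1,0,0,0,100],[0.4,-2.5,-0.1,0,0,0,100],[0.4,-2.5,-0.1,0,0,0,100],[0.4,-2,0,0,0,0,100],[0,0,0,0,0,0,100],[0,0,0,0,0,0,100]]]'
python3 - <<'E'
from h import *
from scipy.optimize import minimize
go([.569,.0185,.15],-.007)
t=optics.grab_frame('top');s=optics.grab_frame('side')
a=cv2.resize(t['img'][150:240,340:430],None,fx=4.4,fy=4.4,interpolation=cv2.INTER_CUBIC);b=cv2.resize(s['img'][160:250,310:400],None,fx=4.4,fy=4.4,interpolation=cv2.INTER_CUBIC)
cv2.imwrite('pics/p2.png',np.hstack([a,b])[:,:,::-1])
r=[finder.pinpoint("idler_center",f) for f in(s,t)]
print([[(np.round(a["at"],1),round(a["p"],2)) for a in x[:2]] for x in r])
for f,x in zip((s,t),r):
    print("expected",proj(f,[.5492,-.1047,.076]))
if r[0] and r[1]: print(tri([ray(s,r[0][0]["at"]),ray(t,r[1][0]["at"])]))
E
```

```text
time: 13.62
ee_pos: [0.5692, 0.0154, 0.1612]
eef_rot: [1.0, -0.006, -0.001, -0.001]
contact_force: [0.2, 0.9, -0.4]
opening: 0.0851
t 13.62 pos [0.5692 0.0154 0.1612] yaw -0.011 z [-0.0018  0.0011 -1.    ] open 0.0851 F [ 0.2452  0.9094 -0.3677] q6 1.491
shift cm [-0.0181 -0.3085  1.1243] rotvec [-0.0011  0.0018 -0.004 ]
[[(array([364.2, 212.9]), 0.58), (array([336.1, 190.5]), 0.33)], [(array([388.8, 199.9]), 0.63)]]
expected [362.654  213.7071]
expected [386.255  199.6724]
(array([ 0.5489, -0.1102,  0.082 ]), [np.float64(0.0011036316949883278), np.float64(0.00110363169498844)])
```

View pics/p2.png

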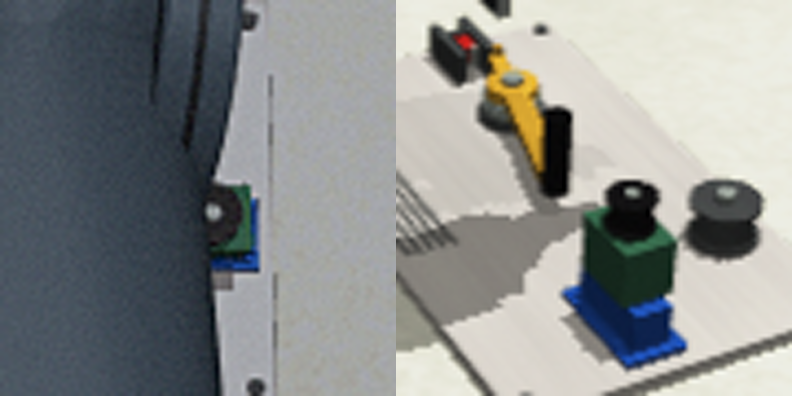

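Run:
```python
from h import *
t=optics.grab_frame('top');s=optics.grab_frame('side')
c=lambda X,Y,x0,y0:((X+.5)/4.4-.5+x0,(Y+.5)/4.4-.5+y0)
a=c(213,211,340,150);b=c(236,190,310,160)
print(a,b,tri([ray(t,a),ray(s,b)]),atz(t,a,.107),atz(s,b,.107))
for k,f in(("t",t),("s",s)): print(k,proj(f,[.5492,-.1047,.107]))
overlay('side',(330,185,390,245),8,.5492,-.1047,np.pi/2-.007,.045,'pics/o4.png')
```

```text
(388.02272727272725, 197.5681818181818) (363.25, 202.79545454545453) (array([ 0.5497, -0.1033,  0.1095]), [np.float64(3.801171474268744e-05), np.float64(3.801171474269854e-05)]) [ 0.5501 -0.1038  0.107 ] [ 0.5517 -0.1003  0.107 ]
t [388.4364 197.9556]
s [363.3108 203.9184]
```

View pics/o4.png

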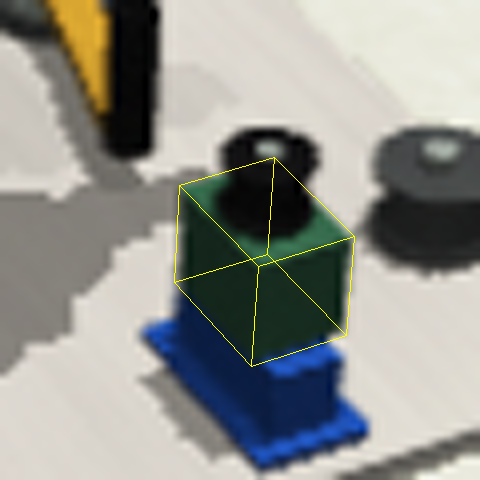

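```bash
python3 -m handwheel '[[[0,-0.3,1,0,0.002,-0.004,100],[0,0,1.2,0,0,0,100],[0,0,1.2,0,0,0,100],[0,0,1.2,0,0,0,100],[0,0,1.2,0,0,0,100],[0,0,1.2,0,0,0,100],[0,0,0,0,0,0,100],[0,0,0,0,0,0,100]]]'
python3 -c "
from h import *
go([.5695,.0185,.052],-.007)
"
```

```text
time: 14.63
ee_pos: [0.5676, 0.0147, 0.0826]
eef_rot: [1.0, -0.007, -0.001, -0.001]
contact_force: [0.1, 0.8, 1.0]
opening: 0.0854
t 14.63 pos [0.5676 0.0147 0.0826] yaw -0.0139 z [-0.0012  0.0011 -1.    ] open 0.0854 F [0.1083 0.8016 0.9931] q6 1.492
shift cm [ 0.189  -0.3821  3.0646] rotvec [-0.0011  0.0012 -0.0069]
```

```bash
python3 -m handwheel '[[[0.19,-0.38,1,0,0.001,-0.007,100],[0,0,1,0,0,0,100],[0,0,0.8,0,0,0,100],[0,0,0,0,0,0,100],[0,0,0,0,0,0,100]]]'
python3 -c "
from h import *
go([.5695,.0185,.052],-.007)
s=optics.grab_frame('side');t=optics.grab_frame('top')
b=cv2.resize(s['img'][130:250,290:410],None,fx=5,fy=5,interpolation=cv2.INTER_CUBIC)
cv2.imwrite('pics/p3.png',b[:,:,::-1])
"
```

```text
time: 15.05
ee_pos: [0.5699, 0.0188, 0.052]
eef_rot: [1.0, -0.003, 0.0, -0.001]
contact_force: [0.7, 0.2, 1.2]
opening: 0.0858
t 15.05 pos [0.5699 0.0188 0.052 ] yaw -0.0062 z [ 0.0006  0.001  -1.    ] open 0.0858 F [0.7257 0.1509 1.1623] q6 1.492
shift cm [-0.0433  0.03   -0.0032] rotvec [-0.0011 -0.0006  0.0008]
```

View pics/p3.png

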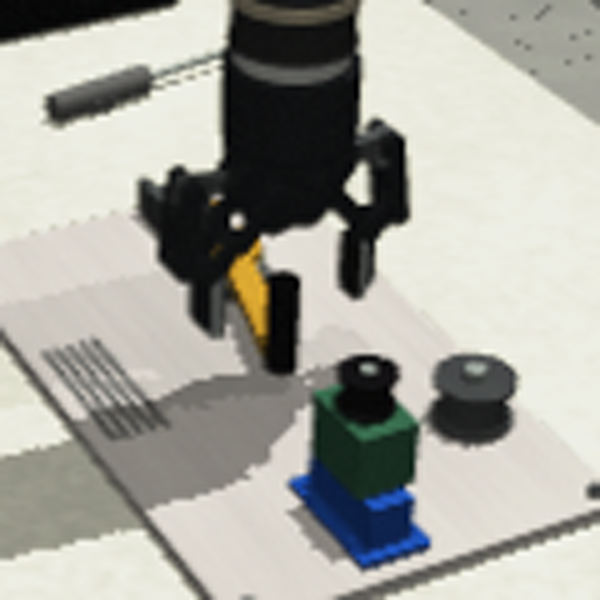

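```bash
python3 -m handwheel '[[[0,0,0,0,0,0,0],[0,0,0,0,0,0,0],[0,0,0,0,0,0,0],[0,0,0,0,0,0,0],[0,0,0,0,0,0,0],[0,0,0,0,0,0,0],[0,0,0,0,0,0,0],[0,0,0,0,0,0,0],[0,0,0,0,0,0,0],[0,0,0,0,0,0,0],[0,0,0,0,0,0,0],[0,0,0,0,0,0,0]]]' 30
python3 -c "
from h import *
go([.6,.0165,.052],-.007)
"
```

```text
time: 16.15
ee_pos: [0.57, 0.0186, 0.0551]
eef_rot: [1.0, -0.004, 0.001, -0.001]
contact_force: [-2.0, -0.1, 1.2]
opening: 0.0197
t 16.15 pos [0.57   0.0186 0.0551] yaw -0.0081 z [ 0.0017  0.001  -1.    ] open 0.0197 F [-1.9989 -0.0763  1.2159] q6 1.493
shift cm [3.0017 0.1865 0.3108] rotvec [-0.001  -0.0017 -0.0011]
```

```bash
python3 -m handwheel '[[[0.6,0.05,0.1,0,-0.002,0,0],[0.8,0.1,0,0,0,0,0],[0.8,0.1,0,0,0,0,0],[0.8,0.05,0,0,0,0,0],[0,0,0,0,0,0,0]]]'
python3 -c "
from h import *
go([.629,.0186,.053],-.007)
"
```

```text
time: 16.57
ee_pos: [0.5907, 0.0132, 0.0548]
eef_rot: [1.0, -0.002, -0.011, 0.003]
contact_force: [-6.1, 1.3, 2.9]
opening: 0.0193
t 16.57 pos [0.5907 0.0132 0.0548] yaw -0.0031 z [-0.0226 -0.0053 -0.9997] open 0.0193 F [-6.089   1.2809  2.9359] q6 1.487
shift cm [ 3.8338 -0.5564  0.0889] rotvec [0.0054 0.0226 0.004 ]
```

```bash
python3 -m handwheel '[[[0.8,-0.2,0,0.005,0.022,0.004,0],[0.9,-0.1,0,0,0.005,0,0],[0.9,-0.1,0,0,0.005,0,0],[0.9,-0.1,0,0,0.005,0,0],[0,0,0,0,0,0,0]]]'
python3 -c "
from h import *
go([.629,.0186,.053],-.007)
"
```

```text
time: 16.98
ee_pos: [0.6099, 0.0113, 0.0548]
eef_rot: [1.0, -0.002, -0.011, 0.008]
contact_force: [-3.9, 1.0, 2.3]
opening: 0.0192
t 16.98 pos [0.6099 0.0113 0.0548] yaw -0.0048 z [-0.0221 -0.016  -0.9996] open 0.0192 F [-3.9243  0.9928  2.2946] q6 1.493
shift cm [ 1.9062 -0.7434  0.1256] rotvec [0.0162 0.022  0.0024]
```

```bash
python3 -m handwheel '[[[0.8,-0.2,0,0.01,0.02,0,0],[0.9,-0.2,0,0.006,0.005,0,0],[0.9,-0.2,0,0,0.005,0,0],[0.6,-0.2,0,0,0.005,0,0],[0,0,0,0,0,0,0]]]'
python3 -c "
from h import *
go([.629,.0186,.053],-.007)
"
```

```text
time: 17.4
ee_pos: [0.6261, 0.0124, 0.0548]
eef_rot: [1.0, -0.001, -0.012, 0.008]
contact_force: [-8.9, -0.4, 5.8]
opening: 0.0191
t 17.4 pos [0.6261 0.0124 0.0548] yaw -0.002 z [-0.0236 -0.0151 -0.9996] open 0.0191 F [-8.9373 -0.4452  5.7813] q6 1.494
shift cm [ 0.2928 -0.6216  0.1632] rotvec [0.0152 0.0235 0.0052]
```

```bash
python3 -m handwheel '[[[0.5,-0.4,0,0.01,0.02,0,0],[0.5,-0.4,0,0.005,0.005,0,0],[0.4,-0.2,0,0,0.005,0,0],[0,0,0,0,0,0,0],[0,0,0,0,0,0,0]]]'
python3 - <<'E'
from h import *
go([.632,.019,.053],-.007)
s=optics.grab_frame('side');t=optics.grab_frame('top')
b=cv2.resize(s['img'][130:250,290:410],None,fx=3.3,fy=3.3,interpolation=cv2.INTER_CUBIC)
a=cv2.resize(t['img'][130:250,230:350],None,fx=3.3,fy=3.3,interpolation=cv2.INTER_CUBIC)
cv2.imwrite('pics/e1.png',np.hstack([a,b])[:,:,::-1])
E
```

```text
time: 17.82
ee_pos: [0.6248, 0.0118, 0.055]
eef_rot: [1.0, -0.001, -0.014, 0.011]
contact_force: [-8.8, -0.6, 3.7]
opening: 0.0188
t 17.82 pos [0.6248 0.0118 0.055 ] yaw -0.0032 z [-0.0278 -0.022  -0.9994] open 0.0188 F [-8.8055 -0.5582  3.7008] q6 1.498
shift cm [ 0.7184 -0.7284  0.1592] rotvec [0.0221 0.0277 0.0041]
```

View pics/e1.png

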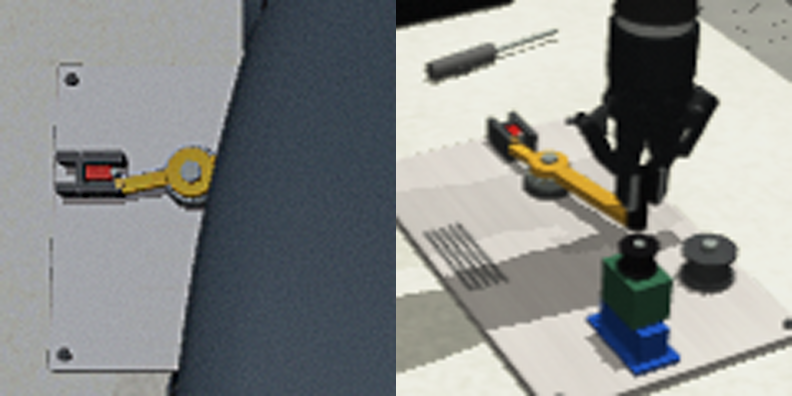

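```bash
python3 -m handwheel '[[[0.9,-0.6,0.1,0.02,0.025,0,0],[1.0,-0.8,0.1,0.02,0.02,0,0],[1.0,-0.8,0.1,0.02,0.02,0,0]]]'
python3 - <<'E'
from h import *
go([.632,.019,.053],-.007)
for i in range(6): t=optics.grab_frame('top')
go([.632,.019,.053],-.007); print(arm.get_obs()["qvel"])
E
```

```text
time: 18.17
ee_pos: [0.6456, 0.0199, 0.0544]
eef_rot: [1.0, -0.003, 0.01, -0.004]
contact_force: [-11.9, -8.7, 10.5]
opening: 0.0193
t 18.17 pos [0.6456 0.0199 0.0544] yaw -0.0061 z [ 0.0197  0.0083 -0.9998] open 0.0193 F [-11.8704  -8.7468  10.4526] q6 1.499
shift cm [-1.3658  0.1028  0.11  ] rotvec [-0.0084 -0.0196  0.0009]
t 18.47 pos [0.6456 0.02   0.0544] yaw -0.0065 z [ 0.0195  0.0085 -0.9998] open 0.0193 F [-10.4449  -8.8795   9.2646] q6 1.5
shift cm [-1.3642  0.1085  0.1113] rotvec [-0.0087 -0.0195  0.0006]
[-0.0013  0.0011 -0.0009  0.0002  0.0009 -0.0016]
```

```bash
python3 -m handwheel '[[[-0.6,0,0,-0.008,-0.02,0,0]]]'
python3 - <<'E'
from h import *
go([.634,.019,.053],-.007)
for i in range(6): t=optics.grab_frame('top')
go([.634,.019,.053],-.007)
E
```

```text
time: 18.55
ee_pos: [0.6369, 0.0171, 0.0544]
eef_rot: [1.0, -0.004, -0.003, 0.002]
contact_force: [-7.4, -4.7, 3.8]
opening: 0.0191
t 18.55 pos [0.6369 0.0171 0.0544] yaw -0.0086 z [-0.0064 -0.0044 -1.    ] open 0.0191 F [-7.4365 -4.7465  3.786 ] q6 1.503
shift cm [-0.2922 -0.1891  0.1398] rotvec [ 0.0044  0.0064 -0.0016]
t 18.85 pos [0.6367 0.0171 0.0543] yaw -0.0077 z [-0.007  -0.0049 -1.    ] open 0.0192 F [-8.3741 -5.9776  6.6013] q6 1.503
shift cm [-0.2747 -0.186   0.1323] rotvec [ 0.005   0.007  -0.0007]
```

Run:
```python
from h import *
s=optics.grab_frame('side');t=optics.grab_frame('top')
b=cv2.resize(s['img'][150:250,300:400],None,fx=4,fy=4,interpolation=cv2.INTER_CUBIC)
a=cv2.resize(t['img'][150:210,240:300],None,fx=6.6667,fy=6.6667,interpolation=cv2.INTER_CUBIC)
cv2.imwrite('pics/e2.png',np.hstack([a,b])[:,:,::-1])
overlay('side',(330,185,390,245),8,.5492,-.1047,np.pi/2-.007,.045,"pics/o5.png")
f=t
for q in("clear_vial_center","amber_vial_center","screwdriver"): print(q,[(x["at"],round(x["p"],2)) for g in(s,t) for x in finder.pinpoint(q,g)[:1]])
```

```text
clear_vial_center [([373.5, 313.4], 0.74), ([493.5, 254.2], 0.51)]
amber_vial_center [([265.3, 156.8], 0.57)]
screwdriver [([320.9, 144.9], 0.48), ([184.4, 154.0], 0.67)]
```

View pics/e2.png

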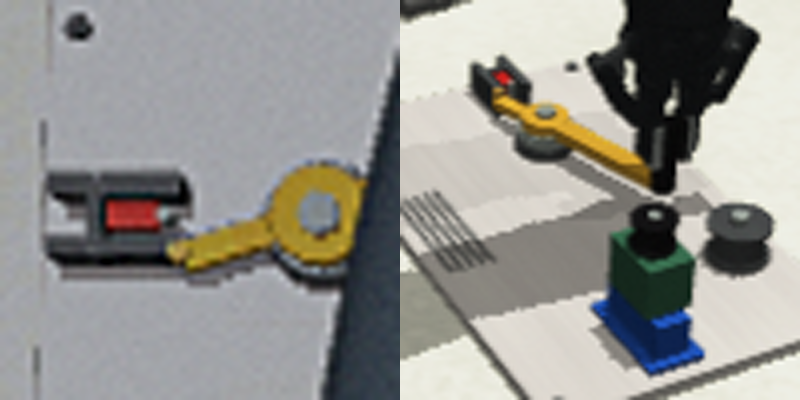

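View pics/o5.png

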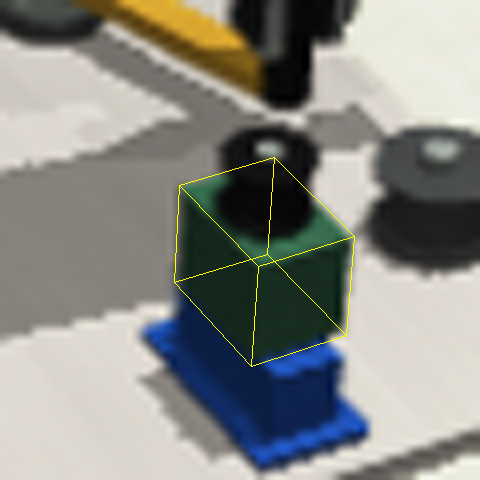

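```bash
python3 -c "
from h import *
go([.634,.019,.053],-.007)
print(arm.job_done())"
```

```text
t 19.3 pos [0.6367 0.0171 0.0543] yaw -0.0078 z [-0.0071 -0.0049 -1.    ] open 0.0192 F [-9.0443 -5.7229  5.7528] q6 1.503
shift cm [-0.2724 -0.1851  0.1303] rotvec [ 0.005   0.007  -0.0008]
the job is handed in; nothing more can be done
None
```

The idler block is standing released on the blue ledge. The tensioner arm is held back past the click, and I handed the job in at 19.3 s while still gripping its post. No verdict was reported.

**Idler:** From two camera views after I let go, the roller's centre was about 1.5 mm from the ledge's centre. The block was upright and lengthways, and it looked unchanged in the last picture.

**Tensioner:** The swing is about 0.55 rad, estimated from both the gripper's position and the angle of the arm's tail in the picture. The red pawl looks back home. The outside force on the tool was about 9 N against the push, and the gripper's position stayed steady for the last 0.75 s.

**What was off along the way:**
- The first descent to the idler drifted about 25 mm and tilted, without touching anything. I raised the arm and corrected it.
- The arm overshot to about 0.63 rad, near the 0.65 stop, before I backed off.

**Checks that disagreed or fell short:**
- **Idler position:** the network put the idler about 5–6 mm off along the ledge, against about 1.5 mm from my own triangulation. Both are inside the 10 mm limit.
- **Clear vial:** it was found within 2 pixels of its starting place in both views.
- **Screwdriver:** the top view agreed with its start to within about 3 pixels; the side view gave no reliable position, before or after.
- **Amber vial:** it was not confirmed by two views at the end, because only one gave a detection. The arm never went near it.

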